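Put the solution bottles into their colour-coded spill trays

TASK

Stand each of the four bottles upright on the floor of its own spill tray: the amber bottle in the yellow tray first, then the white-capped bottle in the white tray, and last the two small dropper bottles, red tip in the red tray and blue tip in the blue tray. Keep the bottles upright all the way, and leave the conical flask and the small beaker where they stand.

Things in the scene. Friction and masses are not known exactly. Their poses are not given: they have to be found in the camera images.
- amber_centre (a point): Amber (brown) bottle with a black screw cap, 58 mm diameter, 126 mm tall, about 0.23 kg. Straight-sided body from the foot to 81 mm, shoulder to 102 mm, black cap 34 mm wide from 109 to 126 mm. The filling varies, so the weight may differ by 40 percent. It stands upright; origin at its middle, half-way up, on the vertical axis; z points up to its cap; round, so its yaw means nothing. 
- whitecap_centre (a point): White bottle with a white screw cap and an orange-edged label, 53 mm diameter, 118 mm tall, about 0.19 kg. Straight-sided body from the foot to 76 mm, shoulder to 96 mm, white cap 33 mm wide from 102 to 118 mm. The filling varies, so the weight may differ by 40 percent. It stands upright; origin at its middle, half-way up, on the vertical axis; z points up to its cap; round, so its yaw means nothing. 
- dropper_red_centre (a point): Small white squeeze dropper bottle with a red pointed tip, 31 mm diameter, 94 mm tall in all, about 0.05 kg. Straight-sided body from the foot to 46 mm, shoulder to 56 mm, then the slim red tip. It stands upright; origin at its middle, half-way up, on the vertical axis; z points up to its cap; round, so its yaw means nothing. The filling varies, so the weight may differ by 40 percent. 
- dropper_blue_centre (a point): Small white squeeze dropper bottle with a blue pointed tip, 31 mm diameter, 94 mm tall in all, about 0.05 kg. Straight-sided body from the foot to 46 mm, shoulder to 56 mm, then the slim blue tip. It stands upright; origin at its middle, half-way up, on the vertical axis; z points up to its cap; round, so its yaw means nothing. The filling varies, so the weight may differ by 40 percent. 
- tray_yellow: Low round open yellow plastic spill tray, fixed to the worktop, for the amber bottle. Outer diameter 86 mm, inner diameter 78 mm, rim 14 mm above the worktop, floor 4 mm above the worktop; two small flat pull tabs at the rim. Origin on the worktop under the tray's centre, z up; round, so its yaw means nothing.
- tray_white: Low round open white plastic spill tray, fixed to the worktop, for the white-capped bottle. Outer diameter 86 mm, inner diameter 78 mm, rim 14 mm above the worktop, floor 4 mm above the worktop; two small flat pull tabs at the rim. Origin on the worktop under the tray's centre, z up; round, so its yaw means nothing.
- tray_red: Low round open red plastic spill tray, fixed to the worktop, for the red-tipped dropper bottle. Outer diameter 58 mm, inner diameter 50 mm, rim 14 mm above the worktop, floor 4 mm above the worktop; two small flat pull tabs at the rim. Origin on the worktop under the tray's centre, z up; round, so its yaw means nothing.
- tray_blue: Low round open blue plastic spill tray, fixed to the worktop, for the blue-tipped dropper bottle. Outer diameter 58 mm, inner diameter 50 mm, rim 14 mm above the worktop, floor 4 mm above the worktop; two small flat pull tabs at the rim. Origin on the worktop under the tray's centre, z up; round, so its yaw means nothing.
- flask_centre (a point): Bystander: clear glass conical flask behind the work, 95 mm diameter at the foot, 113 mm tall; origin on its axis half-way up. To be left alone.
- beaker_centre (a point): Bystander: small empty clear glass beaker to the left of the work, 50 mm diameter, 61 mm tall; origin on its axis half-way up. To be left alone.
There are look-alikes about, which are no part of the job. What is shaped like the part that bears amber_centre but purple or turquoise is not meant.

How it is judged:
By the outcome, as a careful person would: the job done as asked, in the order asked, and still so for the second after the job is handed in, with the robot touching nothing.
It also fails if it takes over 141 s, if anything falls off the work surface, if the arm or the gripper's body presses on something with over 40 N, if the wrist force passes 120 N, or if a joint passes its speed limit or range.

ROBOT

A 6-joint arm with a two-finger parallel gripper is mounted at the origin on a cart in front of the work surface, level with it; the furniture and walls round the work are solid. World frame = base frame: x ahead of the robot, y to its left, z up, the work surface at z = 0. Lengths are in m, angles in degrees, forces in N, time in s.
With the tool pointing down it reaches from about 0.25 to 0.775 m from the base axis. Payload 8.9 kg.
Tool frame: the origin (TCP) lies midway between the tips of the shut fingers; the grasp point (between the pads) lies 19 mm behind it (manip.hold_point_z is the distance from the TCP to the grasp point, in m); z points along the fingers, y is the line along which they close (so a half turn about z gives the same grasp; the last joint's range is limited). The gripper opens to 85 mm and grips with 20 to 120 N. Pads are 22 mm wide; open, the fingers measure 114 mm over their backs; the gripper's body (76 mm by 85 mm) begins 54 mm behind the grasp point. The pads swing forward as they close: fully open they stand 13 mm farther back than shut.
Start: joints at [-72.897, 16.656, -8.789, 64.555, 0, 82.019], TCP at [0.223, -0.475, 0.231] pointing down, gripper open.
Joint ranges: [-144.48, 144.48], [-52.06, 99.96], [-74.48, 78.29], [-112.23, 115.85], [-86.99, 84.42], [-180, 180]. Speed limits (degrees/s): [127.2, 127.2, 159.86, 180, 180, 180].

INTERFACE

Orientations are given as [roll, pitch, yaw] about the fixed x, y, z axes, in that order (R = Rz(yaw) Ry(pitch) Rx(roll)).
In Python, from station import status, capture, camera_params, order, manip gives the robot as it stands.
- The arm moves only by the tool arm_command, never from a script. Its argument "commands" is text: rows parted by semicolons, each of 5 numbers parted by spaces: the shift along the world's x, y, z in cm, then the turn about the world's z in rad, then the finger opening in cm, from 0 to 8.54. In form: x y z yaw gripper; .... A call has 1 to 20 rows; each row is the pose to reach, as a shift and turn from the pose commanded when the call began; what a row does not reach only later rows make up. A row lasts 1/12 s, in which the tool goes at most 41.7 mm and 7.16 degrees, less where a joint would pass 70% of its speed; a pose out of reach is approached as far as the arm can. A call with a gripper value outside its range is refused whole. The fingers move at their own pace and stop on an object; "squeeze" is the grip in N (left out, the last holds). Time passes only in rows, so rows that repeat a pose let the fingers close. It gives the time, the measured TCP pose, the force, the opening and the grip force at its end, in the units of the state.
- status.read_state(): the state, without advancing time (a new reading comes with each control period).
- capture(name): name is "side" or "top" or "wrist"; returns (picture, depth): 400x640x3 uint8, red, green, blue; 400x640 float32, m along the optical axis (not along the pixel's ray), 0 where there is no reading.
- camera_params(name): a dict with "fx", "fy", "cx", "cy" (pixels), "position" and "orientation" of the camera in the world. Camera axes: x right, y up, looking along -z (the intrinsics and any distortion apply to the point x, -y, -z); pixel columns grow to the right and rows downward; lengths in m; the calibration is good to about 2 mm. The wrist camera is an equidistant fisheye: a pixel r from the principal point sees the ray r / f radians off the axis. A picture is of the moment at which its call begins: read the wrist's pose just before it. camera_params takes no time and is no camera call; for the wrist camera it gives the pose at the moment of the call.
- order.job_done(): hands the job in; it is judged then, once.
The state is a dict: "time": time; "joint_pos": joint angles; "qvel": joint speeds; "joint_torque": joint torques, N m; "ee_pos": TCP position; "tool_rot": TCP orientation; "force": force on the tool from outside, world axes, zero at the start; "torque": the same for the moment, N m; "width": opening from 0.0 (shut) to 1.0 (fully open); "grip_force": force on a finger pad.
Only numpy, scipy, OpenCV 4.12 (cv2) and the standard library are available. Lean on these libraries where they do the work, as an engineer would, in place of code of your own. Each camera call takes 0.05 s, during which the arm holds its last target. There are 200 camera calls.

## Working session

There is one attempt and no reset: what is moved stays moved. The work goes in short steps, Python scripts to look and compute and a tool call to move; the robot and the scene stay as the last step left them, time stands still between calls to the robot, and variables do not carry over. Pictures are saved under pics/ and viewed, at most 14 in all, crops included, and the job is handed in when it is done.

Besides the shell and the picture viewer there is one more tool, called as a command line: name --argument value ..., lists and objects as JSON in quotes. arm_command: Moves the arm, as the interface text tells. Its arguments: {"type":"object","properties":{"commands":{"type":"string"},"squeeze":{"type":"number"}},"required":["commands"]}

```bash
mkdir -p pics; ls
cat > h.py <<'E'
import numpy as np, cv2
from scipy.spatial.transform import Rotation as R
from station import status, capture, camera_params, order, manip
def save(n,im): cv2.imwrite('pics/'+n,cv2.cvtColor(im,cv2.COLOR_RGB2BGR))
def rot(o):
    o=np.array(o,float)
    if o.shape==(3,3): return o
    if o.size==4: return R.from_quat(o).as_matrix()
    return R.from_euler('xyz',o,degrees=True).as_matrix()
E
python3 - <<'E'
from h import *
for n in('top','side'):
    p=camera_params(n);print(n,p)
    im,d=capture(n);save(n+'0.png',im);np.savez(n+'0.npz',im=im,d=d)
print(camera_params('wrist'))
print(status.read_state(), manip.hold_point_z)
E
```

```text
pics
top {'fx': 503.92539370281474, 'fy': 503.92539370281474, 'cx': 322.63312258425884, 'cy': 199.67373446484757, 'position': array([0.44098302, 0.05034007, 1.43708552]), 'orientation': array([  5.4856446 ,   0.20593438, -88.53392326])}
side {'fx': 380.0558823073271, 'fy': 380.0558823073271, 'cx': 321.2313589654461, 'cy': 201.70309776148792, 'position': array([ 0.60035815, -0.77102694,  0.79890011]), 'orientation': array([49.23739615,  0.16732509,  1.65065972])}
{'fx': 309.70691628693146, 'fy': 309.70691628693146, 'cx': 320.78207968837046, 'cy': 202.54271305238578, 'position': array([ 0.29415571, -0.44205234,  0.37375613]), 'orientation': array([-1.77365824e+01, -7.42665531e-03, -6.50624014e+01])}
{'time': 0.1, 'joint_pos': array([-7.28963702e+01,  1.66871796e+01, -8.82461047e+00,  6.45547042e+01,
       -9.96127439e-04,  8.20176298e+01]), 'qvel': array([-0.02279301, -0.06764807,  0.1178529 ,  0.11002363, -0.00671319,
       -0.03162165]), 'joint_torque': array([ 1.17074538e-03, -5.37978315e+01,  3.31920040e+01,  9.36353492e-03,
       -2.43582472e-04,  3.69001640e-06]), 'ee_pos': array([ 0.22246666, -0.47512123,  0.23079022]), 'tool_rot': array([-1.79934012e+02, -8.24748628e-03,  2.50859958e+01]), 'force': array([ 0.58416193,  0.54123232, -0.20750253]), 'torque': array([ 0.03578177, -0.017312  ,  0.01228484]), 'grip_force': 0.0, 'width': 1.0006301339571402} 0.0187
```

View pics/top0.png

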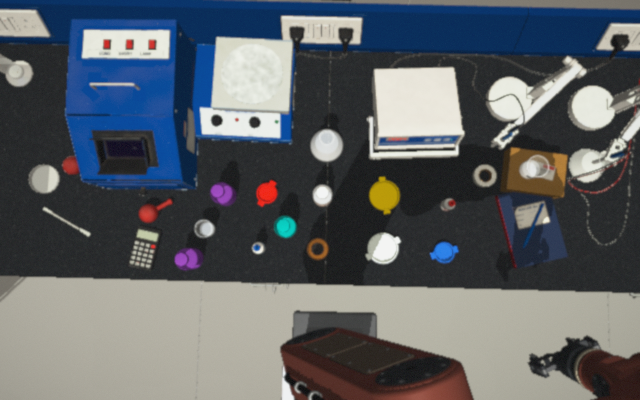

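View pics/side0.png

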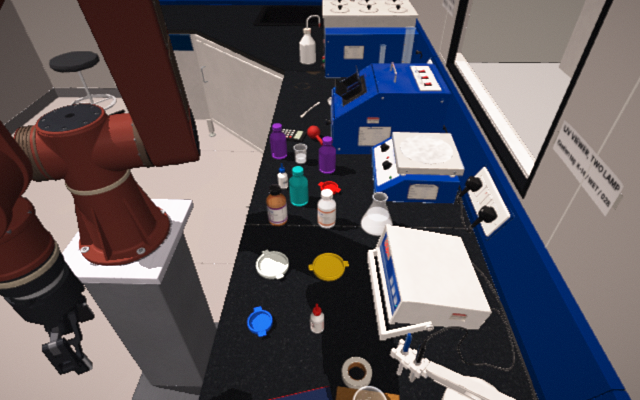

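The top view shows amber (brown ring, black cap) at (317,249), whitecap (322,195), blue dropper (258,248) and red dropper (448,205). The trays are yellow (384,194), white (382,248), blue (444,252) and red (266,193).

Possible confusions:
- **Amber:** turquoise (286,227), purple (222,194) and (188,260). The tape ring (484,175) is not a bottle.
- **Whitecap:** beaker (204,228), white pot (44,178).
- **Red items:** red objects at (150,212) and (70,165) are not the tray.

I choose amber at (317,249) and will check it in a crop.

```bash
cat >> h.py <<'E'
def ray(n,u,v):
    p=camera_params(n); M=rot(p['orientation'])
    d=M@np.array([(u-p['cx'])/p['fx'],-(v-p['cy'])/p['fy'],-1.]); return np.array(p['position']),d
def on(n,u,v,z):
    o,d=ray(n,u,v); return o+d*(z-o[2])/d[2]
def two(a,b):
    (o1,d1),(o2,d2)=ray('top',*a),ray('side',*b)
    A=np.c_[d1,-d2]; t=np.linalg.lstsq(A,o2-o1,rcond=None)[0]
    p,q=o1+t[0]*d1,o2+t[1]*d2; return (p+q)/2,np.linalg.norm(p-q)
def blob(im,lo,hi,win):
    h=cv2.cvtColor(im,cv2.COLOR_RGB2HSV); u0,v0,u1,v1=win
    m=cv2.inRange(h,np.array(lo),np.array(hi)); w=np.zeros_like(m); w[v0:v1,u0:u1]=m[v0:v1,u0:u1]
    n,l,s,c=cv2.connectedComponentsWithStats(w); i=1+np.argmax(s[1:,4])
    cs,_=cv2.findContours((l==i).astype('uint8'),0,2)
    cc=max(cs,key=cv2.contourArea)
    return c[i],s[i],cv2.minEnclosingCircle(cc),cc
E
python3 - <<'E'
from h import *
t=np.load('top0.npz');s=np.load('side0.npz')
T,S=t['im'],s['im']
white=((0,0,120),(180,70,255))
def rep(name,r,z):
    print(name,'c',r[0].round(1),'box',r[1],'circ',np.round(r[2][0],1),round(r[2][1],1),'xyz',on('top',*r[0],z).round(4))
rep('yellow',blob(T,(18,120,60),(32,255,255),(360,165,410,220)),.014)
rep('whitetr',blob(T,*white,(355,220,410,275)),.014)
rep('redtr',blob(T,(0,150,100),(8,255,255),(245,170,285,215)),.014)
rep('bluetr',blob(T,(95,150,80),(120,255,255),(425,230,465,270)),.014)
rep('amber',blob(T,(5,80,40),(18,255,255),(300,230,335,265)),.09)
rep('wcap',blob(T,*white,(308,180,338,212)),.1)
rep('dblue',blob(T,*white,(245,235,272,262)),.05)
rep('dred',blob(T,*white,(435,192,462,218)),.05)
rep('turq',blob(T,(75,120,60),(92,255,255),(268,210,305,245)),.1)
rep('purple1',blob(T,(130,80,40),(155,255,255),(205,175,240,210)),.1)
rep('beaker',blob(T,(0,0,60),(180,80,255),(190,215,220,242)),.06)
rep('flask',blob(T,(0,0,80),(180,80,255),(305,125,348,165)),.05)
a=cv2.resize(T[170:290,160:480],None,fx=2.4,fy=2.4,interpolation=2)
b=cv2.resize(S[130:350,215:375],None,fx=2.4,fy=2.4,interpolation=2)
c=np.zeros((580,800,3),'uint8');c[:288,:768]=a
b=b[:, :384]; 
c2=cv2.resize(S[130:260,240:400],None,fx=2.2,fy=2.2,interpolation=2);c[290:290+286,:352]=c2
c3=cv2.resize(S[235:345,235:375],None,fx=2.5,fy=2.5,interpolation=2);c[290:290+275,360:360+350]=c3
save('crop1.png',c)
E
```

```text
yellow c [384.1 195. ] box [368 176  33  39 871] circ [383.5 195. ] 19.5 xyz [ 0.5953 -0.1151  0.014 ]
whitetr c [383.  248.1] box [366 233  35  31 829] circ [382.5 247.5] 19.0 xyz [ 0.4452 -0.1142  0.014 ]
redtr c [266.4 192.8] box [256 180  22  27 430] circ [266.5 193. ] 14.5 xyz [0.593  0.2193 0.014 ]
bluetr c [443.9 252. ] box [430 241  29  23 451] circ [443.9 252. ] 14.4 xyz [ 0.4387 -0.285   0.014 ]
amber c [317.4 248.8] box [306 237  24  24 329] circ [317.5 248.5] 11.6 xyz [0.4385 0.0689 0.09  ]
wcap c [322. 195.] box [313 185  19  21 328] circ [322. 195.] 10.4 xyz [0.5818 0.0605 0.1   ]
dblue c [258.4 248.3] box [252 243  12  11  79] circ [257.7 248. ] 6.1 xyz [0.4358 0.2314 0.05  ]
dred c [447.2 204.4] box [442 199  12  11  48] circ [447.2 204.2] 6.4 xyz [ 0.5695 -0.2854  0.05  ]
turq c [285.  226.5] box [274 215  23  24 431] circ [285.  226.5] 11.9 xyz [0.4954 0.1565 0.1   ]
purple1 c [222.7 193.7] box [210 182  27  25 515] circ [222.5 194. ] 13.9 xyz [0.5786 0.3256 0.1   ]
beaker c [203.9 228.3] box [193 219  23  20 350] circ [204.1 228.4] 11.2 xyz [0.4864 0.3811 0.06  ]
flask c [326.2 145.2] box [310 129  34  34 881] circ [326.3 145.2] 16.8 xyz [0.7271 0.0526 0.05  ]
```

View pics/crop1.png

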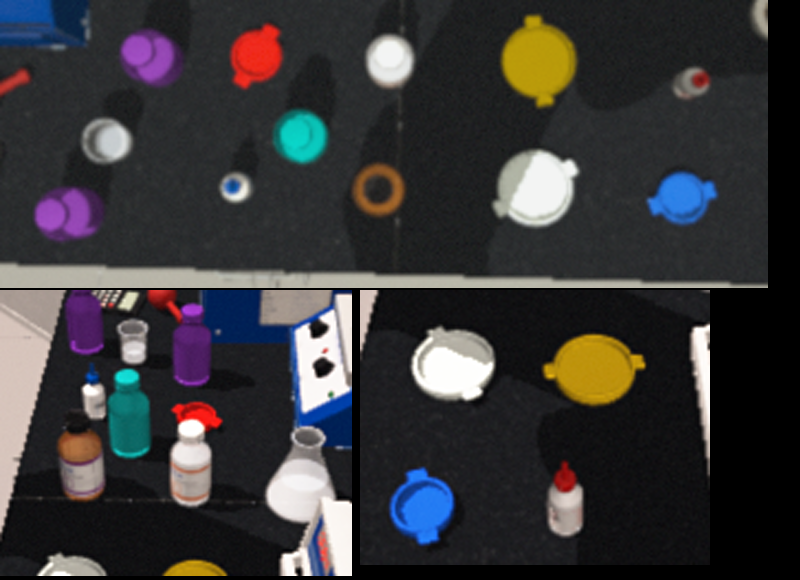

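The crop confirms it: brown bottle with black cap, white-capped bottle with orange label, and red and blue droppers, all distinct from the purple and turquoise ones. Next I'll cross-check positions with the side view and depth.

Run:
```python
from h import *
t=np.load('top0.npz');s=np.load('side0.npz');T,S=t['im'],s['im'];D=t['d']
r=lambda im,lo,hi,w:blob(im,lo,hi,w)[0].round(1)
for n,lo,hi,w in [('yellow',(18,120,60),(32,255,255),(300,245,360,290)),('redtr',(0,150,100),(8,255,255),(315,175,345,198)),('bluetr',(95,150,80),(120,255,255),(240,300,280,340)),('whitetr',(0,0,90),(180,70,255),(250,243,295,285))]:
    c=r(S,lo,hi,w);print(n,c,on('side',*c,.010).round(4))
red=((0,120,40),(8,255,255));red2=((170,120,40),(180,255,255));bl=((95,120,40),(125,255,255));wh=((0,0,120),(180,70,255))
def tt(n,a,b): print(n,a,b,*[np.round(x,4) for x in two(a,b)])
tt('turqcheck',r(T,(75,120,60),(92,255,255),(268,210,305,245)),r(S,(75,120,60),(92,255,255),(280,160,312,210)))
hs=cv2.cvtColor(S,cv2.COLOR_RGB2HSV)
# side bodies: centroid -> axis at mid-height of visible part
for n,lo,hi,w,z in [('amber',(3,80,40),(20,255,255),(262,185,292,226),.055),('wcap',*wh,(312,185,341,230),.058),('dred',*wh,(305,308,328,335),.027),('dblue',*wh,(274,172,289,190),.027)]:
    q=blob(S,lo,hi,w);print(n,q[0].round(1),q[1],on('side',*q[0],z).round(4))
for n,u,v in [('box',415,110),('boxfront',415,145),('flask',326,146),('amber',317,249),('amberside',307,249),('wcap',321,192),('tray',384,194),('table',340,225),('hotplate',245,120),('blueoven',150,150)]:
    d=D[v,u];o,k=ray('top',u,v);print(n,(o+k*d).round(3))
```

```text
yellow [328.2 266.3] [ 0.5978 -0.1184  0.01  ]
redtr [329.6 186. ] [0.5973 0.2247 0.01  ]
bluetr [259.4 321.2] [ 0.4399 -0.2864  0.01  ]
whitetr [271.8 264.4] [ 0.4471 -0.1159  0.01  ]
turqcheck [285.  226.5] [298. 187.] [0.4977 0.1601 0.0551] 0.0013
amber [275.6 200.3] [266 193  21  15 244] [0.4356 0.0943 0.055 ]
wcap [326.5 206.9] [318 189  18  35 491] [0.5897 0.065  0.058 ]
dred [317. 323.] [311 313  13  20 222] [ 0.5749 -0.2978  0.027 ]
dblue [282.1 179.7] [277 173  11  15 129] [0.4386 0.2332 0.027 ]
box [ 0.815 -0.183  0.117]
boxfront [ 0.734 -0.195  0.051]
flask [0.718 0.053 0.086]
amber [0.438 0.07  0.124]
amberside [0.437 0.097 0.081]
wcap [0.588 0.063 0.115]
tray [ 0.6   -0.116  0.001]
table [0.508 0.008 0.   ]
hotplate [0.788 0.279 0.07 ]
blueoven [0.673 0.49  0.203]
```

arm_command --commands "4 10 0 0.1 6;7 18 0 0.2 6;11 27 0 0.3 6;14 36 0 0.4 6;18 45 0 0.5 6;21.5 54.4 0 0.56 6;21.5 54.4 0 0.56 6;21.5 54.4 0 0.56 6;21.5 54.4 0 0.56 6;21.5 54.4 0 0.56 6;21.5 54.4 0 0.56 6;21.5 54.4 0 0.56 6;21.5 54.4 0 0.56 6;21.5 54.4 0 0.56 6;21.5 54.4 0 0.56 6;21.5 54.4 0 0.56 6;21.5 54.4 0 0.56 6;21.5 54.4 0 0.56 6;21.5 54.4 0 0.56 6;21.5 54.4 0 0.56 6" --squeeze 40

```text
time: 1.77
ee_pos: [0.4374, 0.0674, 0.2314]
tool_rot: [180.0, 0.0, 57.0]
force: [0.8, -0.7, -0.5]
width: 0.701
grip_force: 0.0
```

Run:
```python
from h import *
p=camera_params('wrist');im,d=capture('wrist');save('w1.png',im);print(p['position'],p['orientation'],status.read_state()['ee_pos'],status.read_state()['tool_rot'])
```

```text
[0.48092278 0.13291236 0.37432466] [-17.77826028  -0.03630753 -33.10245406] [0.43749163 0.0675046  0.2314287 ] [ 1.79989629e+02 -3.41545588e-03  5.70521948e+01]
```

View pics/w1.png

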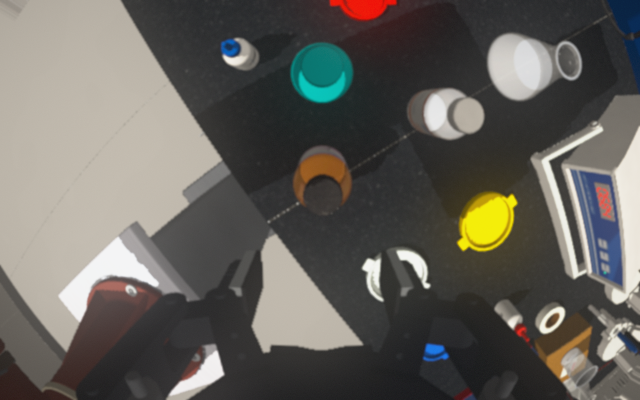

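The wrist view shows the amber black cap at (323,195), between the fingers laterally. The white cap is at (466,115), the yellow tray at (487,222) and the blue tip at (231,46).

```bash
cat >> h.py <<'E'
def won(u,v,z,p=None):
    p=p or camera_params('wrist'); a=np.array([u-p['cx'],v-p['cy']]); r=np.hypot(*a); th=r/p['fx']
    k=np.array([np.sin(th)*a[0]/r,-np.sin(th)*a[1]/r,-np.cos(th)]); d=rot(p['orientation'])@k; o=np.array(p['position'])
    return o+d*(z-o[2])/d[2]
E
python3 - <<'E'
from h import *
im,d=capture('wrist')
am=blob(im,(0,0,0),(180,255,60),(303,174,345,214));print('ambercap',am[0],am[1],won(*am[0],.126).round(4))
wc=blob(im,(0,0,100),(180,60,175),(446,95,486,136));print('wcap',wc[0],wc[1],won(*wc[0],.118).round(4))
y=blob(im,(18,120,60),(34,255,255),(450,180,525,260));print('yel',y[0],won(*y[0],.010).round(4))
b=blob(im,(95,120,60),(125,255,255),(215,30,250,62));print('bl',b[0],won(*b[0],.075).round(4))
E
```

```text
ambercap [318.9620098  192.06985294] [303 176  38  38 816] [0.4414 0.0749 0.126 ]
wcap [461.20803783 114.29078014] [447  95  38  41 423] [0.5835 0.0651 0.118 ]
yel [485.79694397 220.73650255] [ 0.5963 -0.1132  0.01  ]
bl [229.6         47.35555556] [0.441  0.2336 0.075 ]
```

arm_command --commands "0 0.1 -3 0 6;0 0.1 -6 0 6;0 0.1 -9 0 6;0 0.1 -11 0 6;0 0.1 -12.5 0 6;0 0.1 -13.3 0 6;0 0.1 -13.3 0 6;0 0.1 -13.3 0 6;0 0.1 -13.3 0 2.5;0 0.1 -13.3 0 2.5;0 0.1 -13.3 0 2.5;0 0.1 -13.3 0 2.5;0 0.1 -13.3 0 2.5;0 0.1 -13.3 0 2.5;0 0.1 -13.3 0 2.5;0 0.1 -13.3 0 2.5;0 0.1 -13.3 0 2.5;0 0.1 -13.3 0 2.5" --squeeze 50

```text
time: 3.37
ee_pos: [0.4388, 0.0695, 0.0995]
tool_rot: [179.9, -0.1, 57.2]
force: [0.4, 0.1, 6.0]
width: 0.381
grip_force: 49.2
```

arm_command --commands "0 0 0.5 0 2.5;0 0 1.5 0 2.5;0 0 3 0 2.5;0 0 5 0 2.5;0 0 7 0 2.5;0 0 8 0 2.5;0 0 8 0 2.5;0 0 8 0 2.5"

```text
time: 4.03
ee_pos: [0.4377, 0.0696, 0.1786]
tool_rot: [180.0, -0.0, 57.2]
force: [0.2, -0.3, -2.9]
width: 0.38
grip_force: 50.1
```

Run:
```python
from h import *
im,d=capture('side');w,d2=capture('wrist')
save('l1.png',np.hstack([cv2.resize(im[100:300,200:420],(400,364)),cv2.resize(w[100:300,210:430],(400,364))]))
```

```text
(no output)
```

View pics/l1.png

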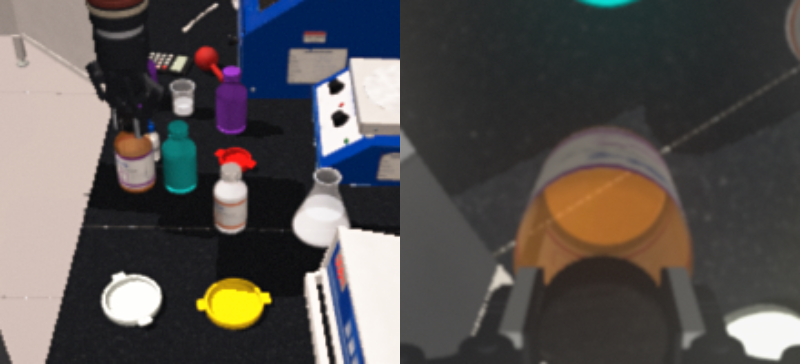

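The bottle is held upright and clear (left: side view; right: wrist view). Next I carry it to the yellow tray.

arm_command --commands "1 -1.2 0 0 2.5;3 -3.5 0 0 2.5;5 -5.9 0 0 2.5;7 -8.2 0 0 2.5;9 -10.6 0 0 2.5;11 -12.9 0 0 2.5;13 -15.3 0 0 2.5;14.8 -17.4 0 0 2.5;15.6 -18.3 0 0 2.5;15.9 -18.6 0 0 2.5;15.9 -18.6 0 0 2.5;15.9 -18.6 -1.5 0 2.5;15.9 -18.6 -3 0 2.5;15.9 -18.6 -4.5 0 2.5;15.9 -18.6 -5.5 0 2.5;15.9 -18.6 -6 0 2.5;15.9 -18.6 -6 0 2.5;15.9 -18.6 -6 0 2.5"

```text
time: 5.63
ee_pos: [0.5965, -0.1161, 0.1186]
tool_rot: [-180.0, -0.0, 57.2]
force: [0.4, 0.0, -1.8]
width: 0.382
grip_force: 50.5
```

Run:
```python
from h import *
im,d=capture('side');w,d2=capture('top')
save('l2.png',np.hstack([cv2.resize(im[180:300,260:392],(400,364)),cv2.resize(w[150:250,330:440],(400,364))]))
```

```text
(no output)
```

View pics/l2.png

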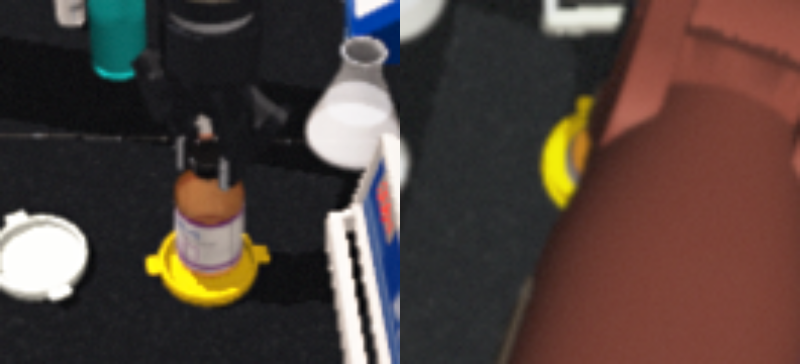

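It is centred over the yellow tray. I lower it and release.

arm_command --commands "0 0 -0.5 0 2.5;0 0 -0.9 0 2.5;0 0 -1.2 0 2.5;0 0 -1.4 0 2.5;0 0 -1.5 0 2.5;0 0 -1.5 0 2.5;0 0 -1.5 0 2.5"

```text
time: 6.32
ee_pos: [0.5966, -0.1165, 0.1035]
tool_rot: [180.0, -0.0, 57.2]
force: [-1.4, -0.5, 1.1]
width: 0.379
grip_force: 50.7
```

arm_command --commands "0 0 0 0 6;0 0 0 0 6;0 0 0 0 6;0 0 0 0 6;0 0 0 0 6;0 0 1 0 6;0 0 3 0 6;0 0 6 0 6;0 0 9 0 6;0 0 12 0 6;0 2 13 0 6;0 5 13 0 6;-0.5 9 13 0 6;-0.8 12.5 13 0 6;-1 16 13 0 6;-1 17.9 13 0 6;-1 17.9 13 0 6;-1 17.9 13 0 6"

```text
time: 7.82
ee_pos: [0.5866, 0.0635, 0.2341]
tool_rot: [180.0, -0.0, 57.3]
force: [0.9, -0.3, -0.0]
width: 0.703
grip_force: 0.0
```

Run:
```python
from h import *
im,d=capture('side');w,d2=capture('wrist');print(status.read_state()['ee_pos'])
save('l3.png',np.hstack([cv2.resize(im[150:300,250:400],(364,364)),cv2.resize(w[60:320,180:460],(392,364))]))
wc=blob(w,(0,0,90),(180,60,220),(280,150,365,240));print(wc[0],wc[1],won(*wc[0],.118))
```

```text
[0.58674964 0.06186943 0.23374139]
[324.13045285 181.89322808] [ 297  151   53   65 2407] [0.59768736 0.0718577  0.118     ]
```

View pics/l3.png

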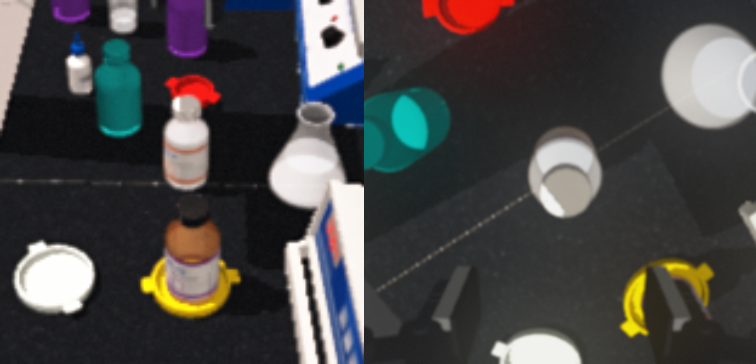

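Amber stands upright in the yellow tray. The white cap sits at about (324,196) in the wrist view, the same relation the amber cap had, so the tool is aligned.

arm_command --commands "0.1 0.1 -3 0 6;0.1 0.1 -6 0 6;0.1 0.1 -9 0 6;0.1 0.1 -11.5 0 6;0.1 0.1 -13.5 0 6;0.1 0.1 -14.3 0 6;0.1 0.1 -14.3 0 6;0.1 0.1 -14.3 0 2.5;0.1 0.1 -14.3 0 2.5;0.1 0.1 -14.3 0 2.5;0.1 0.1 -14.3 0 2.5;0.1 0.1 -14.3 0 2.5;0.1 0.1 -14.3 0 2.5;0.1 0.1 -14.3 0 2.5;0.1 0.1 -14.3 0 2.5;0.1 0.1 -14.3 0 2.5"

```text
time: 9.25
ee_pos: [0.589, 0.0634, 0.0921]
tool_rot: [179.8, -0.1, 57.2]
force: [0.6, -0.9, 6.7]
width: 0.366
grip_force: 49.4
```

arm_command --commands "0 0 0.5 0 2.5;0 0 1.5 0 2.5;0 0 3 0 2.5;0 0 5 0 2.5;0 0 7 0 2.5;0 0 8 0 2.5;-1 -1.2 8 0 2.5;-3 -3.7 8 0 2.5;-5 -6.3 8 0 2.5;-7 -8.8 8 0 2.5;-9 -11.3 8 0 2.5;-11 -13.8 8 0 2.5;-12.8 -16 8 0 2.5;-13.9 -17.4 8 0 2.5;-14.2 -17.8 8 0 2.5;-14.2 -17.8 6 0 2.5;-14.2 -17.8 4 0 2.5;-14.2 -17.8 2.5 0 2.5;-14.2 -17.8 2 0 2.5;-14.2 -17.8 2 0 2.5"

```text
time: 10.92
ee_pos: [0.445, -0.1138, 0.1095]
tool_rot: [-179.9, 0.0, 57.2]
force: [0.4, 0.8, -1.4]
width: 0.367
grip_force: 49.8
```

Run:
```python
from h import *
im,d=capture('side');w,d2=capture('wrist');print(status.read_state())
save('l4.png',np.hstack([cv2.resize(im[170:300,220:370],(420,364)),cv2.resize(w[60:320,180:460],(380,364))]))
```

```text
{'time': 11.0167, 'joint_pos': array([-2.34874750e+01,  1.61458353e+01, -2.93985422e+01,  4.44270776e+01,
        8.13209423e-03,  9.93185612e+01]), 'qvel': array([-0.21481504, -0.60522873,  0.54056123, -0.09425621,  0.03320128,
       -0.05092458]), 'joint_torque': array([-1.69389637e-02, -4.72995722e+01,  2.74162209e+01, -3.33966839e-02,
       -1.38303443e-03,  6.28593974e-03]), 'ee_pos': array([ 0.44612947, -0.11433092,  0.11091755]), 'tool_rot': array([ 1.79973149e+02, -1.26468571e-02,  5.71939688e+01]), 'force': array([ 1.23939941, -0.26030918, -1.32538757]), 'torque': array([0.04442172, 0.01481113, 0.021053  ]), 'grip_force': 49.81765624776017, 'width': 0.3668943746617936}
```

View pics/l4.png

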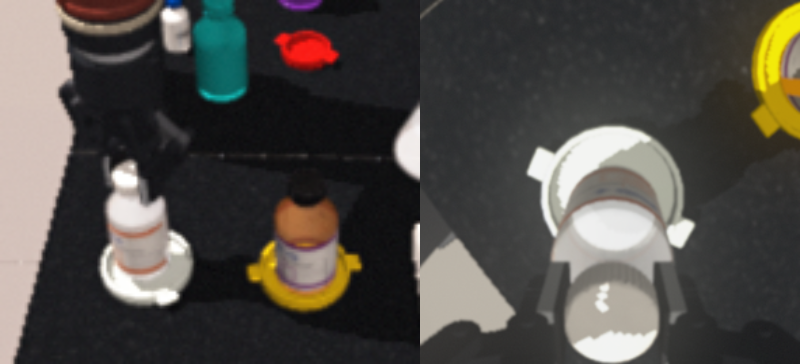

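The white-capped bottle hangs over the white tray, about 2 mm toward -x. I'll correct +0.2 cm and lower.

arm_command --commands "0.2 0 -0.4 0 2.5;0.2 0 -0.8 0 2.5;0.2 0 -1.1 0 2.5;0.2 0 -1.4 0 2.5;0.2 0 -1.6 0 2.5;0.2 0 -1.6 0 2.5;0.2 0 -1.6 0 2.5;0.2 0 -1.6 0 2.5"

```text
time: 11.68
ee_pos: [0.4484, -0.115, 0.0958]
tool_rot: [179.9, -0.0, 57.2]
force: [-3.2, 1.0, 20.6]
width: 0.368
grip_force: 51.8
```

arm_command --commands "0 0 0.1 0 2.5;0 0 0.1 0 6;0 0 0.1 0 6;0 0 0.1 0 6;0 0 0.1 0 6;0 0 0.1 0 6;0 0 1 0 6;0 0 3 0 6;0 0 6 0 6;0 0 9 0 6;0 0 12 0 6;1.5 -2 14 0 5;4 -5.5 14 0 5;6 -8.5 14 0 5;8 -11.5 14 0 5;10 -14.5 14 0 5;12 -17 14 0 5;12.5 -17.5 14 0 5;12.5 -17.5 14 0 5;12.5 -17.5 14 0 5"

```text
time: 13.35
ee_pos: [0.5721, -0.2891, 0.2342]
tool_rot: [-179.9, -0.0, 57.2]
force: [-0.2, 0.7, -0.0]
width: 0.588
grip_force: 0.0
```

Run:
```python
from h import *
im,d=capture('side');w,d2=capture('wrist');print(status.read_state()['ee_pos'])
save('l5.png',np.hstack([cv2.resize(im[180:340,220:370],(375,400)),cv2.resize(w[60:320,180:460],(420,400))]))
cs=blob(w,(0,120,40),(8,255,255),(240,100,400,260));print(cs[0],cs[1],won(*cs[0],.07).round(4))
b=blob(w,(0,0,90),(180,60,255),(280,120,365,240));print(b[0],b[1],won(*b[0],.035).round(4))
```

```text
[ 0.5719233  -0.28836936  0.2347572 ]
[324.07364341 186.0503876 ] [316 177  17  19 258] [ 0.5742 -0.2924  0.07  ]
[323.05283757 173.47553816] [309 161  30  32 511] [ 0.5765 -0.2874  0.035 ]
```

View pics/l5.png

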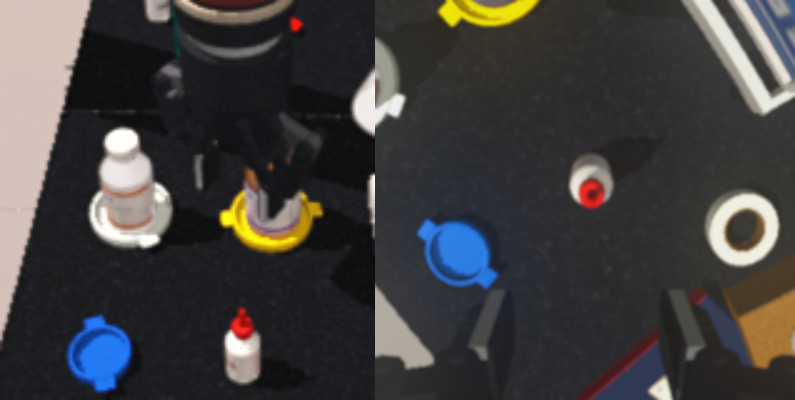

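White-capped stands in the white tray. The red dropper is isolated at about (.574,-.291).

arm_command --commands "0.2 -0.2 -4 0 5;0.2 -0.2 -8 0 5;0.2 -0.2 -12 0 5;0.2 -0.2 -15 0 5;0.2 -0.2 -17 0 5;0.2 -0.2 -18.5 0 5;0.2 -0.2 -19.5 0 5;0.2 -0.2 -20.2 0 5;0.2 -0.2 -20.6 0 5;0.2 -0.2 -20.8 0 5;0.2 -0.2 -20.8 0 5;0.2 -0.2 -20.8 0 5"

```text
time: 14.45
ee_pos: [0.575, -0.2918, 0.0272]
tool_rot: [179.9, 0.0, 57.2]
force: [-0.6, -0.1, 0.7]
width: 0.585
grip_force: 0.0
```

arm_command --commands "0 0 -0.2 0 5;0 0 -0.3 0 5;0 0 -0.3 0 2;0 0 -0.3 0 2;0 0 -0.3 0 2;0 0 -0.3 0 2;0 0 -0.3 0 2;0 0 -0.3 0 2;0 0 -0.3 0 2;0 0 -0.3 0 2;0 0 -0.3 0 2;0 0 -0.3 0 2" --squeeze 25

```text
time: 15.45
ee_pos: [0.5746, -0.2915, 0.0235]
tool_rot: [180.0, 0.0, 57.2]
force: [-2.1, 0.3, 5.1]
width: 0.35
grip_force: 25.1
```

arm_command --commands "0 0 0.5 0 2;0 0 1.5 0 2;0 0 3 0 2;0 0 5 0 2;0 0 8 0 2;0 0 11 0 2;0 0 14 0 2;0 0 15.5 0 2;0 0 16 0 2;0 0 16 0 2"

```text
time: 16.28
ee_pos: [0.5754, -0.292, 0.1851]
tool_rot: [179.8, 0.0, 57.2]
force: [0.7, -0.5, 0.2]
width: 0.344
grip_force: 24.8
```

Run:
```python
from h import *
im,d=capture('side');w,d2=capture('wrist');print(status.read_state()['ee_pos'])
save('l6.png',np.hstack([cv2.resize(im[180:340,220:370],(375,400)),cv2.resize(w[60:320,180:460],(420,400))]))
```

```text
[ 0.57412259 -0.29120142  0.18229509]
```

View pics/l6.png

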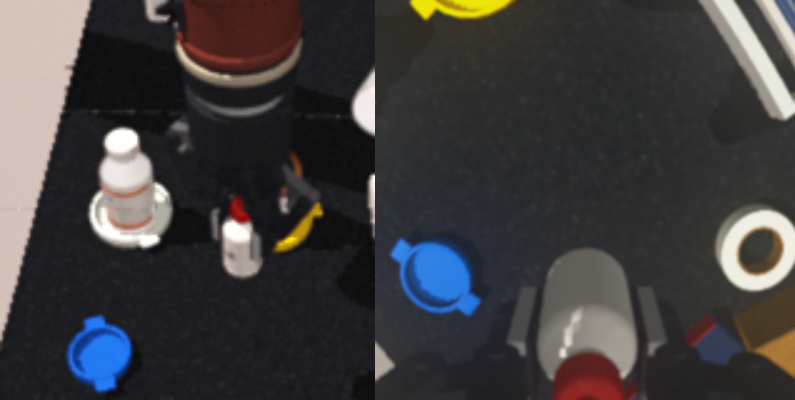

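The red dropper is held upright. I carry it to the red tray.

arm_command --commands "0 1 0 0 2;0.2 3 0 0 2;0.3 6 0 0 2;0.4 9 0 0 2;0.5 12 0 0 2;0.6 15 0 0 2;0.7 18 0 0 2;0.8 21 0 0 2;1 24 0 0 2;1.1 27 0 0 2;1.2 30 0 0 2;1.3 33 0 0 2;1.5 36 0 0 2;1.6 39 0 0 2;1.8 42 0 0 2;1.9 45 0 0 2;2 48 0 0 2;2.1 50.5 0 0 2;2.1 51.4 0 0 2;2.1 51.4 0 0 2"

```text
time: 18.05
ee_pos: [0.5942, 0.2248, 0.1818]
tool_rot: [-179.9, 0.1, 57.3]
force: [-0.3, -0.3, 0.2]
width: 0.348
grip_force: 24.8
```

arm_command --commands "0 0 -2 0 2;0 0 -5 0 2;0 0 -8 0 2;0 0 -11 0 2;0 0 -13 0 2;0 0 -13.5 0 2;0 0 -13.5 0 2;0 0 -13.5 0 2"

```text
time: 18.72
ee_pos: [0.5959, 0.2219, 0.0491]
tool_rot: [180.0, -0.0, 57.1]
force: [-0.3, 0.6, 0.4]
width: 0.344
grip_force: 24.9
```

Run:
```python
from h import *
im,d=capture('side');w,d2=capture('wrist');print(status.read_state()['ee_pos'])
save('l7.png',np.hstack([cv2.resize(im[120:230,250:400],(400,293)),cv2.resize(w[60:320,180:460],(316,293))]))
```

```text
[0.59677852 0.22245398 0.05002875]
```

View pics/l7.png

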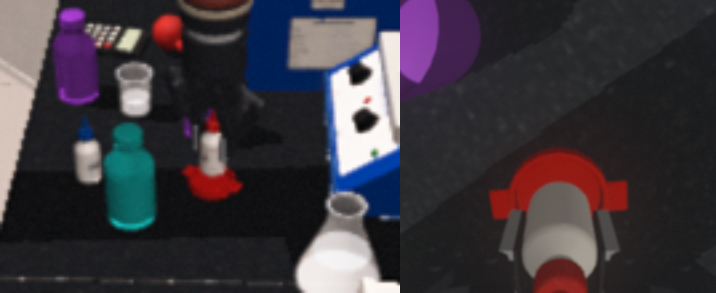

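arm_command --commands "0 0 -0.5 0 2;0 0 -1 0 2;0 0 -1.5 0 2;0 0 -1.8 0 2;0 0 -2 0 2;0 0 -2.1 0 2;0 0 -2.1 0 2;0 0 -2.1 0 2"

```text
time: 19.48
ee_pos: [0.5953, 0.2226, 0.0275]
tool_rot: [-180.0, 0.0, 57.2]
force: [-2.1, 0.3, 3.4]
width: 0.348
grip_force: 25.3
```

arm_command --commands "0 0 0 0 5;0 0 0 0 5;0 0 0 0 5;0 0 0 0 5;0 0 0 0 5;0 0 1 0 5;0 0 3 0 5;0 0 6 0 5;0 0 10 0 5;0 0 14 0 5;0 0 18 0 5;-2 0.2 20 0 5;-5 0.4 20.5 0 5;-9 0.6 20.5 0 5;-12.5 0.8 20.5 0 5;-15 1 20.5 0 5;-15.8 1 20.5 0 5;-15.8 1 20.5 0 5;-15.8 1 20.5 0 5"

```text
time: 21.07
ee_pos: [0.4385, 0.2327, 0.2332]
tool_rot: [179.9, -0.1, 57.2]
force: [-0.8, -0.2, 0.3]
width: 0.588
grip_force: 0.0
```

Run:
```python
from h import *
im,d=capture('side');w,d2=capture('wrist');print(status.read_state()['ee_pos'])
save('l8.png',np.hstack([cv2.resize(im[120:230,250:400],(400,293)),cv2.resize(w[60:320,180:460],(316,293))]))
cs=blob(w,(95,120,40),(125,255,255),(240,100,400,260));print(cs[0],cs[1],won(*cs[0],.07).round(4))
b=blob(w,(0,0,90),(180,60,255),(280,120,365,240));print(b[0],b[1],won(*b[0],.035).round(4))
```

```text
[0.43904039 0.23253973 0.23255804]
[319.6375     183.17083333] [312 174  16  19 240] [0.4397 0.2339 0.07  ]
[319.35791367 171.11330935] [305 158  30  32 556] [0.4422 0.2384 0.035 ]
```

View pics/l8.png

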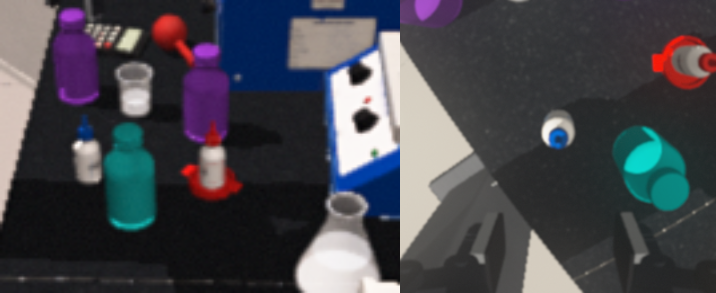

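Red dropper is upright in its tray. The blue dropper is aligned, and the turquoise one is about 25 mm clear of the finger.

arm_command --commands "0 0.2 -4 0 5;0 0.2 -8 0 5;0 0.2 -12 0 5;0 0.2 -15 0 5;0 0.2 -17 0 5;0 0.2 -18.5 0 5;0 0.2 -19.5 0 5;0 0.2 -20.2 0 5;0 0.2 -20.7 0 5;0 0.2 -20.9 0 5;0 0.2 -20.9 0 5;0 0.2 -20.9 0 5"

```text
time: 22.17
ee_pos: [0.4382, 0.2347, 0.0239]
tool_rot: [180.0, -0.1, 57.2]
force: [-0.1, -0.4, 0.2]
width: 0.585
grip_force: 0.0
```

arm_command --commands "0 0 0 0 2;0 0 0 0 2;0 0 0 0 2;0 0 0 0 2;0 0 0 0 2;0 0 0 0 2;0 0 0 0 2;0 0 0 0 2;0 0 0 0 2;0 0 0 0 2" --squeeze 25

```text
time: 23.0
ee_pos: [0.4382, 0.2348, 0.024]
tool_rot: [180.0, -0.1, 57.2]
force: [-0.2, -0.5, 6.1]
width: 0.346
grip_force: 25.6
```

arm_command --commands "0 0 0.5 0 2;0 0 1.5 0 2;0 0 3 0 2;0 0 5 0 2;0 0 8 0 2;0 0 11 0 2;0 0 14 0 2;0 0 15.5 0 2;0 0 16 0 2;0 0 16 0 2"

```text
time: 23.83
ee_pos: [0.4383, 0.2348, 0.1849]
tool_rot: [179.9, -0.1, 57.2]
force: [0.6, -0.4, -0.8]
width: 0.347
grip_force: 25.0
```

arm_command --commands "0 -1 0 0 2;0 -3 0 0 2;0 -6 0 0 2;0 -9 0 0 2;0 -12 0 0 2;0 -15 0 0 2;0 -18 0 0 2;0 -21 0 0 2;0 -24 0 0 2;0 -27 0 0 2;0 -30 0 0 2;0 -33 0 0 2;0 -36 0 0 2;0 -39 0 0 2;0.1 -42 0 0 2;0.1 -45 0 0 2;0.1 -48 0 0 2;0.1 -51 0 0 2;0.1 -52 0 0 2;0.1 -52 0 0 2"

```text
time: 25.5
ee_pos: [0.4372, -0.2875, 0.1816]
tool_rot: [-179.9, 0.0, 57.0]
force: [-1.0, 0.0, -1.5]
width: 0.349
grip_force: 25.0
```

arm_command --commands "0 0 -2 0 2;0 0 -5 0 2;0 0 -8 0 2;0 0 -11 0 2;0 0 -13 0 2;0 0 -13.5 0 2;0 0 -13.5 0 2;0 0 -13.5 0 2"

```text
time: 26.17
ee_pos: [0.4385, -0.285, 0.0488]
tool_rot: [-180.0, -0.0, 57.2]
force: [0.3, -0.6, -0.0]
width: 0.347
grip_force: 25.0
```

Run:
```python
from h import *
im,d=capture('side');w,d2=capture('wrist');print(status.read_state()['ee_pos'])
save('l9.png',np.hstack([cv2.resize(im[250:360,200:350],(400,293)),cv2.resize(w[60:320,180:460],(316,293))]))
```

```text
[ 0.43931896 -0.28589867  0.04965361]
```

View pics/l9.png

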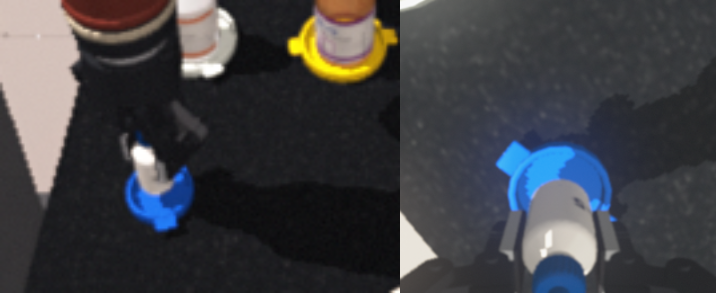

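The blue dropper is centred over the blue tray. I lower it.

arm_command --commands "0 0 -0.5 0 2;0 0 -1 0 2;0 0 -1.5 0 2;0 0 -1.8 0 2;0 0 -2 0 2;0 0 -2.1 0 2;0 0 -2.1 0 2;0 0 -2.1 0 2"

```text
time: 26.93
ee_pos: [0.4384, -0.2854, 0.0279]
tool_rot: [-180.0, 0.0, 57.2]
force: [-3.9, 2.1, 12.5]
width: 0.349
grip_force: 26.2
```

arm_command --commands "0 0 0.1 0 2;0 0 0.1 0 5;0 0 0.1 0 5;0 0 0.1 0 5;0 0 0.1 0 5;0 0 0.1 0 5;0 0 1 0 5;0 0 3 0 5;0 0 6 0 5;0 0 10 0 5;0 0 14 0 5;0 0 18 0 5;-3 -3 20 0 5;-7 -7 20 0 5;-10 -10 20 0 5;-12 -12 20 0 5;-12 -12 20 0 5;-12 -12 20 0 5"

```text
time: 28.43
ee_pos: [0.3167, -0.4072, 0.2279]
tool_rot: [180.0, 0.0, 56.9]
force: [-0.7, 0.1, 0.2]
width: 0.588
grip_force: 0.0
```

Run:
```python
from h import *
im,d=capture('side');w,d2=capture('top');print(status.read_state()['ee_pos'])
save('l10.png',np.vstack([cv2.resize(im[120:350,220:430],(365,400)),]) if 0 else np.hstack([cv2.resize(im[120:350,220:420],(348,400)),cv2.resize(w[130:280,180:348+132],(450,400))]))
```

```text
[ 0.31862857 -0.40518187  0.22763329]
```

View pics/l10.png

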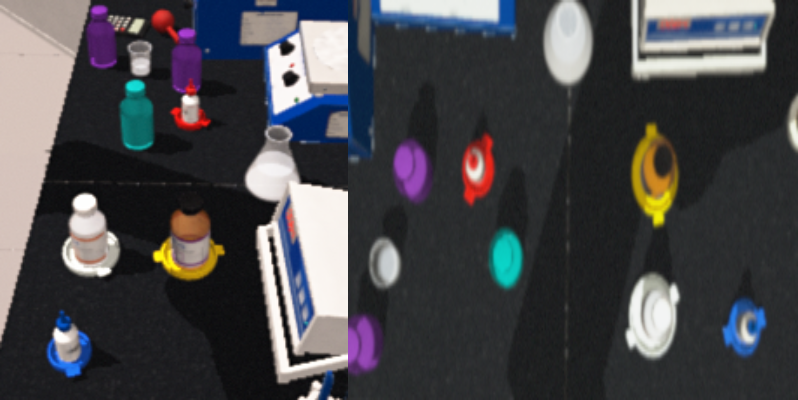

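All four bottles stand upright in their trays, the bystanders have not moved, and the robot is clear.

```bash
python3 -c "
from h import *
print(order.job_done())"
```

```text
the job is handed in; nothing more can be done
None
```

All four bottles were stood upright in their matching trays in the order asked and the job is handed in at about 28.5 s; the last pictures show the flask and beaker undisturbed and the gripper clear, but no verdict came back.

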